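Shut the iris, hang the sample carriers, open the iris to measure

TASK

Get the inspection bench by the climate chamber ready for a measuring run. First turn the lens's iris collar so that its pointer clicks in at the blue dot (shut), then, leaving it there, hang every sample carrier by its handle on a hook of the rack, one to a hook, and let go of them all; only then turn the collar to click in at the red dot. Leave the jar, the screwdriver and the brass weight where they are, and in the end all the carriers hang still and straight.

Things in the scene. Friction and masses are not known exactly. Their poses are not given: they have to be found in the camera images.
- collar_centre (a point): Middle of the lens's iris collar, a dark knurled ring, outer diameter 54 mm, 34 mm high (17 mm up and down from here), on the vertical turning axis. The fixed barrel inside it (diameter 42 mm) ends 30 mm above this point. A thin skirt (diameter 68 mm) lies 19 mm below; around the collar there is free room. Its x axis is the lens's heading, which varies; the lens is fixed to the bench.
- lens: The upright lens on its fixed square foot (130 mm), black housing and grey scale disc (diameter 116 mm, top 56 mm above the bench). Origin on the turning axis at bench height.
- collar (a joint): Turn of the collar, rad, counterclockwise from above is positive. Range 0 to 2.5, with six detents at 0, 0.5, 1.0, 1.5, 2.0, 2.5; let go, it springs into the nearest one (about 0.1 N m to leave a detent). The pointer's angle from the lens's heading (x axis of collar_centre) is the value minus 1.25.
- pointer_tip (a point): Outer tip of the white pointer bar that turns with the collar, 50 mm from the turning axis, 4 mm above the scale disc. It stands over the middle of a coloured dot when the collar is set to that dot.
- blue_mark: Blue dot, 12 mm diameter, on the scale disc: iris shut. Origin at its centre, 50 mm from the turning axis, at the second or the fifth detent (value 0.5 or 2.0); blue and red change places from start to start.
- red_mark: Red dot, 12 mm diameter, on the scale disc: iris open for measuring. Origin at its centre, 50 mm from the turning axis, at the second or the fifth detent (value 0.5 or 2.0), where blue is not.
- rack: Fixed rack with four wire hooks 100 mm apart in a row along its y. Its x axis points away from the hooks' open ends. The rail behind the hooks: face 70 mm behind the hooks' seats, top 12 mm above them, 127 mm above the bench. Base plate 12 mm thick, wholly behind the seats (from 45 mm on). Place and heading vary.
- hook1 (a point): Hook 1 of 4, 8 mm wire. The point: top of the wire at the seat (its lowest place, where a handle rests), 115 mm above the bench. Enter along +x of this point, towards the rail. The upturned end stands 21 mm before the seat (foremost surface 25 mm), its top 13 mm above the point; behind the seat the wire rises by 6 mm. One carrier to a hook.
- hook2 (a point): Hook 2 of 4, 8 mm wire. The point: top of the wire at the seat (its lowest place, where a handle rests), 115 mm above the bench. Enter along +x of this point, towards the rail. The upturned end stands 21 mm before the seat (foremost surface 25 mm), its top 13 mm above the point; behind the seat the wire rises by 6 mm. One carrier to a hook.
- hook3 (a point): Hook 3 of 4, 8 mm wire. The point: top of the wire at the seat (its lowest place, where a handle rests), 115 mm above the bench. Enter along +x of this point, towards the rail. The upturned end stands 21 mm before the seat (foremost surface 25 mm), its top 13 mm above the point; behind the seat the wire rises by 6 mm. One carrier to a hook.
- hook4 (a point): Hook 4 of 4, 8 mm wire. The point: top of the wire at the seat (its lowest place, where a handle rests), 115 mm above the bench. Enter along +x of this point, towards the rail. The upturned end stands 21 mm before the seat (foremost surface 25 mm), its top 13 mm above the point; behind the seat the wire rises by 6 mm. One carrier to a hook.
- carrier1_tab (a point): Middle of the grey grip tab on top of carrier1 (a loose sample carrier, about 140 g, absent in some starts). The tab is 12 mm thick along this point's x, 24 mm wide along y, from 20 mm below to 16 mm above the point. The point is 103 mm above the underside of the carrier's white dish (70 mm diameter, 16 mm high, green board on top). Half a turn about z gives the same shape.
- carrier1_eye (a point): Inside top of the roof-shaped wire handle (6 mm wire, in the y-z plane) of carrier1, where it hangs on a hook: 26.5 mm below the tab's middle, 76.5 mm above the dish's underside. The hook passes through along this point's x, either way. Opening: 56 mm down to the parts in the dish, 48 mm wide from 20 mm below the point, narrowing to the ridge above.
- carrier2_tab (a point): Middle of the grey grip tab on top of carrier2 (a loose sample carrier, about 140 g, absent in some starts). The tab is 12 mm thick along this point's x, 24 mm wide along y, from 20 mm below to 16 mm above the point. The point is 103 mm above the underside of the carrier's white dish (70 mm diameter, 16 mm high, green board on top). Half a turn about z gives the same shape.
- carrier2_eye (a point): Inside top of the roof-shaped wire handle (6 mm wire, in the y-z plane) of carrier2, where it hangs on a hook: 26.5 mm below the tab's middle, 76.5 mm above the dish's underside. The hook passes through along this point's x, either way. Opening: 56 mm down to the parts in the dish, 48 mm wide from 20 mm below the point, narrowing to the ridge above.
- carrier3_tab (a point): Middle of the grey grip tab on top of carrier3 (a loose sample carrier, about 140 g, absent in some starts). The tab is 12 mm thick along this point's x, 24 mm wide along y, from 20 mm below to 16 mm above the point. The point is 103 mm above the underside of the carrier's white dish (70 mm diameter, 16 mm high, green board on top). Half a turn about z gives the same shape.
- carrier3_eye (a point): Inside top of the roof-shaped wire handle (6 mm wire, in the y-z plane) of carrier3, where it hangs on a hook: 26.5 mm below the tab's middle, 76.5 mm above the dish's underside. The hook passes through along this point's x, either way. Opening: 56 mm down to the parts in the dish, 48 mm wide from 20 mm below the point, narrowing to the ridge above.
- carrier4_tab (a point): Middle of the grey grip tab on top of carrier4 (a loose sample carrier, about 140 g, absent in some starts). The tab is 12 mm thick along this point's x, 24 mm wide along y, from 20 mm below to 16 mm above the point. The point is 103 mm above the underside of the carrier's white dish (70 mm diameter, 16 mm high, green board on top). Half a turn about z gives the same shape.
- carrier4_eye (a point): Inside top of the roof-shaped wire handle (6 mm wire, in the y-z plane) of carrier4, where it hangs on a hook: 26.5 mm below the tab's middle, 76.5 mm above the dish's underside. The hook passes through along this point's x, either way. Opening: 56 mm down to the parts in the dish, 48 mm wide from 20 mm below the point, narrowing to the ridge above.
- jar: Closed jar, 52 mm diameter, 75 mm high, bystander, origin at the centre of its underside; leave it alone.
- screwdriver: Screwdriver lying on the bench, bystander; leave it alone.
- cal_weight: Brass calibration weight, 36 mm diameter, 50 mm high, bystander, origin at the centre of its underside; leave it alone.

How it is judged:
By the outcome, as a careful person would: the job done as asked, in the order asked, and still so for the second after the job is handed in, with the robot touching nothing.
Of carrier1, carrier2, carrier3, carrier4 only 2 to 4 are there at a start; the rules pass over those that are not, and their reading is None.
At some moment in a run one of carrier1, carrier2, carrier3, carrier4 may be knocked a few centimetres aside while the robot is not near it.
It also fails if it takes over 210 s, if anything falls off the work surface, if the arm or the gripper's body presses on something with over 40 N, if the wrist force passes 120 N, or if a joint passes its speed limit or range.

ROBOT

A 6-joint arm with a two-finger parallel gripper is mounted at the origin on the work surface. World frame = base frame: x ahead of the robot, y to its left, z up, the work surface at z = 0. Lengths are in m, angles in rad, forces in N, time in s.
With the tool pointing down it reaches from about 0.35 to 0.975 m from the base axis. Payload 4.9 kg.
Tool frame: the origin (TCP) lies midway between the tips of the shut fingers; the grasp point (between the pads) lies 19 mm behind it (robot.hold_point_z is the distance from the TCP to the grasp point, in m); z points along the fingers, y is the direction in which the jaws open and shut (so a half turn about z gives the same grasp; the last joint's range is limited). The gripper opens to 85 mm and grips with 20 to 120 N. Pads are 22 mm wide; open, the fingers measure 114 mm over their backs; the gripper's body (76 mm by 85 mm) begins 54 mm behind the grasp point. The pads swing forward as they close: fully open they stand 13 mm farther back than shut.
Start: joints at [1.196, 0.053, 1.613, -0, 1.476, -0.119], TCP at [0.158, 0.605, 0.231] pointing down, gripper open.
Joint ranges: [-3.01, 3.01], [-1.01, 2.22], [0.06, 2.58], [-1.02, 4.17], [0.09, 2.62], [-3.14, 3.14]. Speed limits (rad/s): [2.57, 2.57, 3.14, 3.14, 3.14, 3.14].

INTERFACE

Orientations are given as a 3x3 rotation matrix whose columns are the frame's x, y, z axes.
In Python, from workcell import readout, eyes, order, robot gives the robot as it stands.
- The arm moves only by the shell command python3 -m inch 'ROWS' [FORCE]. ROWS is JSON, a list of rows, each a list of 3 entries, a list of its own where there are three numbers: the shift along the tool's x, y, z in cm, then the turn about the tool's z in rad, then the opening, from 0 (shut) to 1 (fully open). In form: [[[dx, dy, dz], yaw, claw], ...]. A call has 1 to 12 rows; each row is the pose to reach, as a shift and turn from the pose commanded when the call began, along the tool's axes at that moment; what a row does not reach only later rows make up. A row lasts 1/8 s, in which the tool goes at most 62.5 mm and 10.7 degrees, less where a joint would pass 70% of its speed; a pose out of reach is approached as far as the arm can. A call with a gripper value outside its range is refused whole. The fingers move at their own pace and stop on an object; FORCE is the grip in N (left out, the last holds). Time passes only in rows, so rows that repeat a pose let the fingers close. It gives the time, the measured TCP pose, the force and the opening at its end, in the units of the state.
- readout.get_obs(): the state, without advancing time (a new reading comes with each control period).
- eyes.snapshot(name): name is "scene" or "top"; returns a dict with "img" (400x640x3 uint8, red, green, blue), "K" (3x3 intrinsics, pixels), "extrinsics" (4x4, takes a point from camera to world coordinates). Camera axes: x right, y down, z forward; pixel columns grow to the right and rows downward; lengths in m; the calibration is good to about 2 mm. A picture is of the moment at which its call begins. There is no depth.
- order.hand_in(): hands the job in, once; it reports no verdict.
The state is a dict: "t": time; "joint_positions": joint angles; "qvel": joint speeds; "joint_torque": joint torques, N m; "tcp_pos": TCP position; "tcp_rot": TCP orientation; "wrist_force": force on the tool from outside, world axes, zero at the start; "torque": the same for the moment, N m; "grip_width": opening from 0.0 (shut) to 1.0 (fully open).
Only numpy, scipy, OpenCV 4.12 (cv2) and the standard library are available. Lean on these libraries where they do the work, as an engineer would, in place of code of your own. Each camera call takes 0.05 s, during which the arm holds its last target. There are 200 camera calls.

## Working session

There is one attempt and no reset: what is moved stays moved. The work goes in short steps, Python scripts to look and compute and a shell command to move; the robot and the scene stay as the last step left them, time stands still between calls to the robot, and variables do not carry over. Pictures are saved under pics/ and viewed, about 12 in all and at most 16, crops included, and the job is handed in when it is done.

```bash
ls; mkdir -p pics; python3 - <<'E'
from workcell import readout, eyes, order, robot
import cv2, numpy as np
print(readout.get_obs()); print(robot.hold_point_z)
for n in("scene","top"):
    s=eyes.snapshot(n); cv2.imwrite(f"pics/{n}0.png",s["img"][:,:,::-1]); np.savez(f"pics/{n}0.npz",**s); print(n,s["K"],s["extrinsics"])
E
```

```text
pics
{'t': 0.0, 'joint_positions': array([ 1.19600530e+00,  5.33675637e-02,  1.61429750e+00,  2.43474021e-05,
        1.47598232e+00, -1.18998948e-01]), 'qvel': array([ 0.00074723, -0.00056731, -0.00027751,  0.00133133,  0.00015213,
        0.0001047 ]), 'joint_torque': array([-1.01253336e-03, -3.93684840e+01, -3.70175064e+01, -1.62149977e-04,
        6.94793242e-03,  7.90048603e-06]), 'tcp_pos': array([0.15789654, 0.60408642, 0.23005428]), 'tcp_rot': array([[-9.67462501e-01,  2.53013257e-01, -7.74747724e-04],
       [ 2.53014301e-01,  9.67460666e-01, -1.90322765e-03],
       [ 2.67996122e-04, -2.03732364e-03, -9.99997889e-01]]), 'wrist_force': array([ 0.49863741, -1.0370108 ,  0.28945882]), 'torque': array([-0.03579397,  0.01188314,  0.04262684]), 'grip_width': 0.9965333124489489}
0.0187
scene [[432.19356249   0.         312.66375019]
 [  0.         432.19356249 202.76829895]
 [  0.           0.           1.        ]] [[-0.15206114  0.60949082 -0.77807349  1.33026945]
 [ 0.98833099  0.08667497 -0.12525698  0.12615534]
 [-0.00890349 -0.78804085 -0.61555856  0.70861942]
 [ 0.          0.          0.          1.        ]]
top [[408.56415086   0.         320.810015  ]
 [  0.         408.56415086 204.18798733]
 [  0.           0.           1.        ]] [[-0.00774428 -0.99663574  0.08159185  0.46669   ]
 [-0.99950724  0.01019696  0.02968673 -0.00531272]
 [-0.03041885 -0.08132174 -0.9962236   1.27246328]
 [ 0.          0.          0.          1.        ]]
```

View pics/scene0.png

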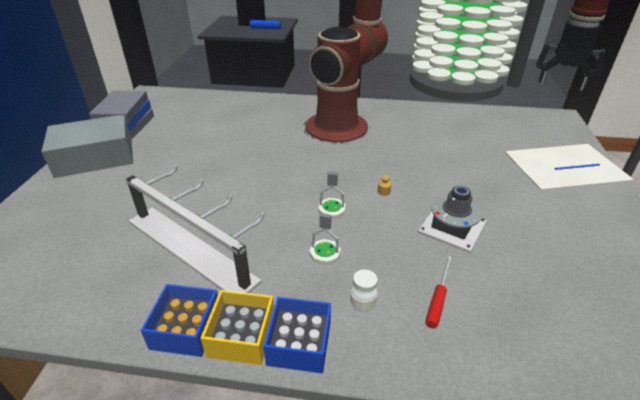

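View pics/top0.png

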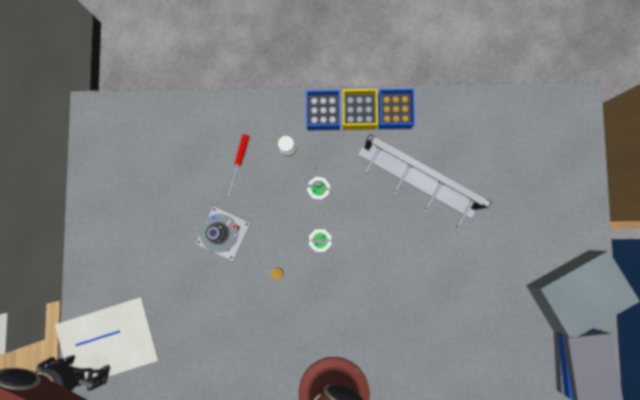

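The scene picture shows two carriers, at (326,245) and (332,202), with the lens at (457,210) and the rack at (190,230). The top picture shows the carriers at (318,188) and (320,240), the lens at (218,233) and the rack from (365,150) to (485,205). Next I'll enlarge the details.

```bash
cat > h.py <<'E'
import cv2, numpy as np
def load(n): return dict(np.load(f"pics/{n}.npz"))
def snap(n,tag):
    from workcell import eyes
    s=eyes.snapshot(n); np.savez(f"pics/{n}{tag}.npz",**s); return s
def crop(s,x0,y0,w,h,k,step=10):
    c=cv2.resize(s["img"][y0:y0+h,x0:x0+w,::-1],None,fx=k,fy=k,interpolation=cv2.INTER_CUBIC)
    for x in range(-(-x0//step)*step,x0+w,step):
        cv2.line(c,((x-x0)*k,0),((x-x0)*k,4),(0,0,255),1); cv2.putText(c,str(x),((x-x0)*k,14),0,.35,(0,0,255),1)
    for y in range(-(-y0//step)*step,y0+h,step):
        cv2.line(c,(0,(y-y0)*k),(4,(y-y0)*k),(0,0,255),1); cv2.putText(c,str(y),(5,(y-y0)*k+4),0,.35,(0,0,255),1)
    return c
def ray(s,p):
    d=np.linalg.inv(s["K"])@[p[0],p[1],1]; E=s["extrinsics"]; return E[:3,3],E[:3,:3]@d
def tri(a,pa,b,pb):
    o1,d1=ray(a,pa);o2,d2=ray(b,pb)
    A=np.c_[d1,-d2]; t=np.linalg.lstsq(A,o2-o1,rcond=None)[0]
    P,Q=o1+t[0]*d1,o2+t[1]*d2; return (P+Q)/2,np.linalg.norm(P-Q)
def onz(s,p,z):
    o,d=ray(s,p); return o+d*(z-o[2])/d[2]
def proj(s,P):
    E=np.linalg.inv(s["extrinsics"]); c=E[:3,:3]@P+E[:3,3]; q=s["K"]@c; return q[:2]/q[2]
E
python3 - <<'E'
from h import *
t=load("top0");s=load("scene0")
a=crop(t,190,200,66,66,6);b=crop(t,290,165,60,100,6); c=crop(s,415,175,75,75,5)
C=np.zeros((600,800,3),np.uint8)
C[:396,:396]=a;C[:600,400:760]=b;cv2.imwrite("pics/a.png",C)
C=np.zeros((600,800,3),np.uint8)
d=crop(s,300,165,60,100,6);C[:,:360]=d;C[:375,400:775]=c;cv2.imwrite("pics/b.png",C)
C=np.zeros((600,790,3),np.uint8)
C[:290,:700]=crop(t,355,130,140,58*1,5)[:290];cv2.imwrite("pics/c0.png",C)
e=crop(t,355,130,140,100,5);f=crop(s,120,160,150,130,5)
cv2.imwrite("pics/c.png",e);cv2.imwrite("pics/d.png",f[:600])
E
```

```text
(no output)
```

View pics/a.png

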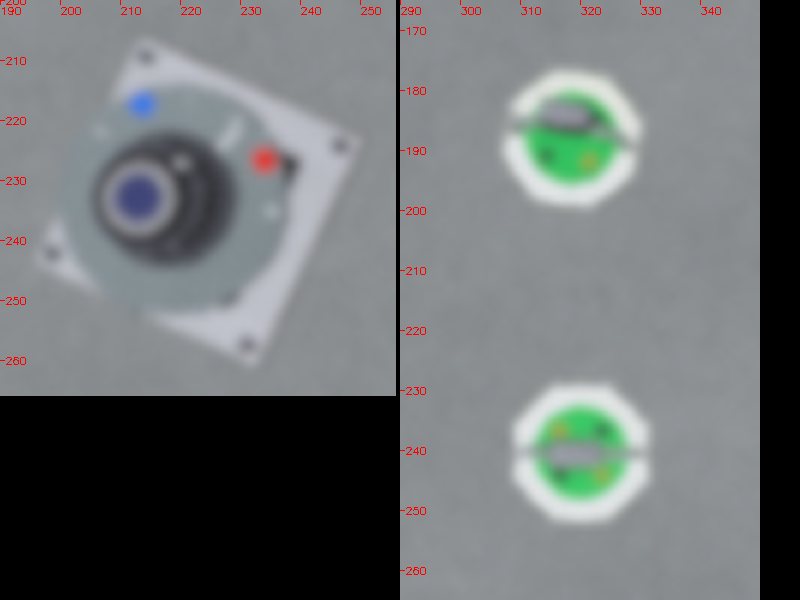

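View pics/b.png

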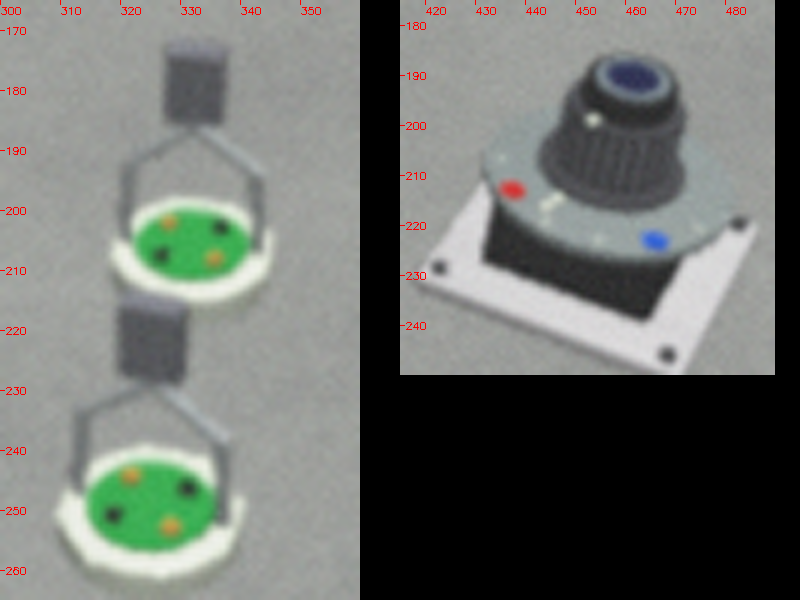

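View pics/c.png

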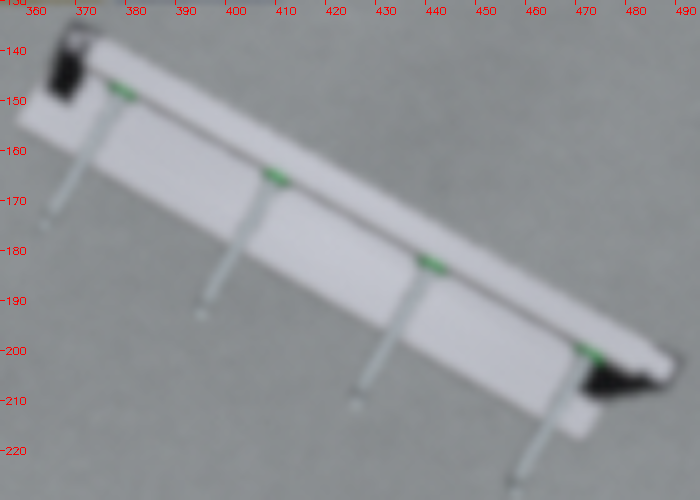

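View pics/d.png

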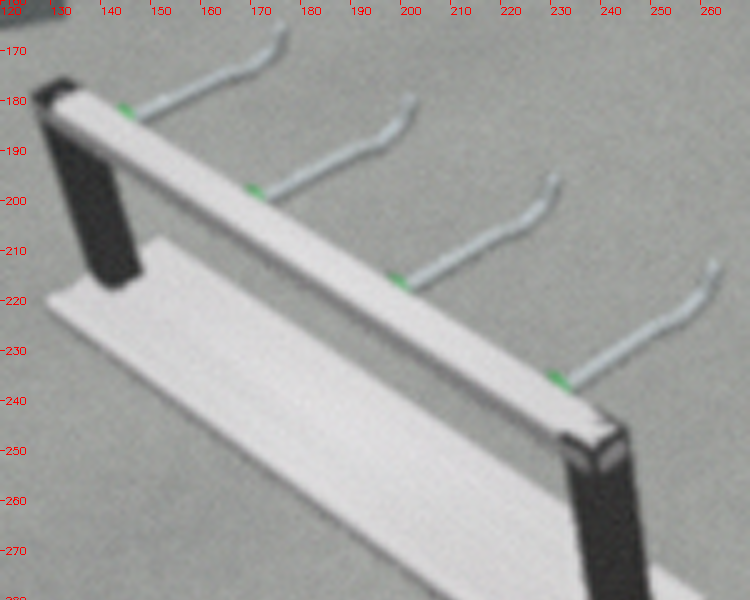

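The crops (6 of 16 viewed) show blue at top (213.5,217.3) and scene (466,223.2), and red at top (234.3,226.7) and scene (437.4,213). The pointer tip is at top (229.5,220.3) and scene (444.4,218), which makes blue counterclockwise of red (blue 2.0, red 0.5, pointer at about 1.0). The hook tips and tabs are also clear in both views.

```bash
cat > m.py <<'E'
from h import *
from scipy.optimize import least_squares
t=load("top0");s=load("scene0")
def T(n,a,b): p,e=tri(t,a,s,b); print(n,p.round(4),"gap",round(e,4)); return p
bl=T("blue",(213.5,217.3),(466,223.2));rd=T("red",(234.3,226.7),(437.4,213));pt=T("tip",(229.5,220.3),(444.4,218))
gl=T("glass",(213,232.8),(461.8,190.2)); 
# lens axis from the 2 dots (1.5 rad apart, 50 mm)
m=(bl+rd)/2;d=(rd-bl);print("dotdist",np.linalg.norm(d),"expect",.1*np.sin(.75))
n=np.array([d[1],-d[0]]);n/=np.linalg.norm(n);
for sg in(1,-1):
    c=m[:2]+sg*n*.05*np.cos(.75); print("axis",c.round(4))
    if np.hypot(*(c-gl[:2]))<.03:
        f=lambda p:np.degrees(np.arctan2(*(p[:2]-c)[::-1])); print("ang blue,red,tip",f(bl),f(rd),f(pt))
A=T("A tabtop",(318.3,183.7),(325.5,215.5));B=T("B tabtop",(319.7,240.5),(332.8,173.3))
print("A mid",onz(t,(318.3,184.2),.103+.010)) 
T("A cornerL",(309.3,185.8),(337.5,239));T("A cornerR",(328.8,189),(313.5,233))
T("B cornerL",(310,240.5),(343.5,194));T("B cornerR",(330.5,240.5),(321,192))
ht=[(364,175),(395.4,193),(426.2,211),(457.6,226.4)];hs=[(262.6,213),(230.8,195.8),(201.8,180),(176.4,165.6)]
H=np.array([T("hook tip",a,b) for a,b in zip(ht,hs)])
gt=[(379.5,148),(410,165),(441.2,182.5),(473,200.5)];gs=[(231.5,236),(200,217),(171,198),(145,182)]
gt_=[T("green",a,b) for a,b in zip(gt,gs)]
def R(q):
    c,s_=np.cos(q[2]),np.sin(q[2]); o=[]
    for i in range(4):
        for L,P in((np.array([-.021,(1.5-i)*.1,.126]),(ht[i],hs[i])),):
            W=np.array([q[0]+c*L[0]-s_*L[1],q[1]+s_*L[0]+c*L[1],L[2]])
            o+=list(proj(t,W)-P[0])+list(proj(s,W)-P[1])
    return np.array(o)
r=least_squares(R,[.6,-.25,-.5]);q=r.x;print("rack",q,"res",np.abs(r.fun).max())
for i in range(4):
    y=(1.5-i)*.1;print("seat",(q[0]-np.sin(q[2])*y).round(4),(q[1]+np.cos(q[2])*y).round(4))
E
python3 m.py
```

```text
blue [0.5302 0.3544 0.0551] gap 0.0007
red [0.5014 0.2917 0.0548] gap 0.0016
tip [0.5206 0.3059 0.057 ] gap 0.0016
glass [0.4829 0.3385 0.1133] gap 0.0015
dotdist 0.06900691316903002 expect 0.06816387600233341
axis [0.4825 0.3383]
ang blue,red,tip 18.67853077648666 -67.96746886781071 -40.405867625269515
axis [0.549  0.3078]
A tabtop [0.6201 0.0377 0.1148] gap 0.0036
B tabtop [0.4585 0.0347 0.1155] gap 0.0033
A mid [0.61909128 0.03597712 0.113     ]
A cornerL [0.6224 0.0663 0.0522] gap 0.002
A cornerR [0.6117 0.0091 0.0532] gap 0.0049
B cornerL [0.4584 0.0643 0.0555] gap 0.0008
B cornerR [0.4577 0.0052 0.0551] gap 0.0044
hook tip [ 0.6422 -0.0935  0.1246] gap 0.0008
hook tip [ 0.5901 -0.1807  0.1224] gap 0.0015
hook tip [ 0.5389 -0.2667  0.1219] gap 0.001
hook tip [ 0.4945 -0.3494  0.1266] gap 0.0019
green [ 0.7194 -0.1388  0.1222] gap 0.001
green [ 0.6696 -0.224   0.1208] gap 0.0012
green [ 0.6184 -0.3099  0.1237] gap 0.0001
green [ 0.5669 -0.3968  0.1229] gap 0.0003
rack [ 0.5853176  -0.23264155 -0.52871596] res 1.2376451352661206
seat 0.661 -0.1031
seat 0.6105 -0.1895
seat 0.5601 -0.2758
seat 0.5097 -0.3622
```

The two views agree, with gaps under 5 mm. The collar axis is at (0.4825,0.3385), collar centre z≈0.083, and the pointer is at about value 1.0. Blue is therefore at +1.0 rad counterclockwise, which is a negative tool yaw. I'll move above the collar first.

```bash
cat > go.py <<'E'
import sys, numpy as np
from workcell import readout
o=readout.get_obs();p,R=o["tcp_pos"],o["tcp_rot"]
v=[float(a) for a in sys.argv[1:]]
print("t",round(o["t"],2),"tcp",p.round(4),"jaw",round(np.degrees(np.arctan2(R[1,1],R[0,1])),2),"q6",o["joint_positions"][5].round(2),"F",o["wrist_force"].round(1),"w",round(o["grip_width"],3))
if len(v)>2:
    print("shift cm",(R.T@(np.array(v[:3])-p)*100).round(2))
if len(v)>3:   # jaw axis wanted, deg (mod 180); tool z is down so yaw = -(ccw turn)
    d=(v[3]-np.degrees(np.arctan2(R[1,1],R[0,1]))+90)%180-90; print("yaw",round(-np.radians(d),3))
E
python3 go.py 0.4825 0.3385 0.20
```

```text
t 0.1 tcp [0.1579 0.6041 0.2302] jaw 75.34 q6 -0.12 F [ 1.4 -0.4  0.3] w 1.001
shift cm [-38.12 -17.48   3.04]
```

```bash
python3 -m inch '[[[-38.1,-17.5,2],0,1],[[-38.1,-17.5,2],0,1],[[-38.1,-17.5,2],0,1],[[-38.1,-17.5,2],0,1],[[-38.1,-17.5,2],0,1],[[-38.1,-17.5,2],0,1],[[-38.1,-17.5,2],0,1],[[-38.1,-17.5,3],0,1],[[-38.1,-17.5,3],0,1],[[-38.1,-17.5,3],0,1]]' 60; python3 go.py 0.4825 0.3385 0.07
```

```text
t: 1.35
tcp_pos: [0.4814, 0.3397, 0.201]
tcp_rot: [[-0.968, 0.251, -0.001], [0.251, 0.968, -0.0], [0.001, -0.0, -1.0]]
wrist_force: [0.3, 0.4, -1.1]
grip_width: 0.998
t 1.35 tcp [0.4814 0.3397 0.201 ] jaw 75.44 q6 -0.83 F [ 0.3  0.4 -1.1] w 0.998
shift cm [-0.14 -0.09 13.1 ]
```

```bash
python3 -m inch '[[[-0.1,-0.1,5],0,1],[[-0.1,-0.1,9],0,1],[[-0.1,-0.1,11.5],0,1],[[-0.1,-0.1,13.1],0,1],[[-0.1,-0.1,13.1],0,1],[[-0.1,-0.1,13.1],0,0],[[-0.1,-0.1,13.1],0,0],[[-0.1,-0.1,13.1],0,0],[[-0.1,-0.1,13.1],0,0],[[-0.1,-0.1,13.1],0,0],[[-0.1,-0.1,13.1],0,0],[[-0.1,-0.1,13.1],0,0]]' 60; python3 go.py
```

```text
t: 2.85
tcp_pos: [0.4844, 0.3393, 0.0728]
tcp_rot: [[-0.967, 0.253, 0.003], [0.253, 0.967, 0.004], [-0.002, 0.004, -1.0]]
wrist_force: [-0.8, 3.8, 6.5]
grip_width: 0.612
t 2.85 tcp [0.4844 0.3393 0.0728] jaw 75.35 q6 -0.83 F [-0.8  3.8  6.5] w 0.612
```

```bash
python3 -m inch '[[[0,0,0],-0.15,0],[[0,0,0],-0.3,0],[[0,0,0],-0.45,0],[[0,0,0],-0.6,0],[[0,0,0],-0.75,0],[[0,0,0],-0.9,0],[[0,0,0],-1.03,0],[[0,0,0],-1.03,0],[[0,0,0],-1.03,0],[[0,0,0],-1.03,0]]' 60; python3 go.py
```

```text
t: 4.1
tcp_pos: [0.484, 0.3412, 0.0728]
tcp_rot: [[-0.715, -0.699, 0.003], [-0.699, 0.715, 0.008], [-0.007, 0.003, -1.0]]
wrist_force: [-2.0, 10.4, 4.2]
grip_width: 0.609
t 4.1 tcp [0.484  0.3412 0.0728] jaw 134.37 q6 -1.86 F [-2.  10.4  4.2] w 0.609
```

```bash
python3 -m inch '[[[0,0,0],-1.0,1],[[0,0,0],-1.0,1],[[0,0,0],-1.0,1],[[0,0,0],-1.0,1],[[0,0,0],-1.0,1],[[0,0,-4],-1.0,1],[[0,0,-9],-1.0,1],[[0,0,-14],-1.0,1],[[0,0,-17],-1.0,1],[[0,0,-17],-1.0,1]]' 60; python3 go.py 0.36 0.12 0.25 90
```

```text
t: 5.35
tcp_pos: [0.4848, 0.3381, 0.2441]
tcp_rot: [[0.202, -0.979, 0.006], [-0.979, -0.202, 0.002], [-0.001, -0.007, -1.0]]
wrist_force: [0.9, 0.1, -0.4]
grip_width: 0.998
t 5.35 tcp [0.4848 0.3381 0.2441] jaw -168.37 q6 -2.86 F [ 0.9  0.1 -0.4] w 0.998
shift cm [18.85 16.61 -0.72]
yaw -1.368
```

I made a mistake there: yaw is counted from the start of the call, so the wrist turned on as the fingers opened. I'll move aside, unwind the wrist and check the pointer.

```bash
python3 -m inch '[[[18.8,16.6,-0.7],0.15,1],[[18.8,16.6,-0.7],0.3,1],[[18.8,16.6,-0.7],0.45,1],[[18.8,16.6,-0.7],0.6,1],[[18.8,16.6,-0.7],0.77,1],[[18.8,16.6,-0.7],0.95,1],[[18.8,16.6,-0.7],1.1,1],[[18.8,16.6,-0.7],1.25,1],[[18.8,16.6,-0.7],1.4,1],[[18.8,16.6,-0.7],1.55,1],[[18.8,16.6,-0.7],1.7,1],[[18.8,16.6,-0.7],1.77,1]]' 60; python3 go.py
python3 - <<'E'
from h import *
t=snap("top","1");s=snap("scene","1")
C=np.zeros((600,800,3),np.uint8)
C[:300,:400]=crop(t,190,180,80,60,5)[:300,:400];C[:300,400:800]=crop(s,415,180,80,60,5);C[300:,:400]=crop(t,290,160,80,60+60,5)[:300];C[300:,400:]=crop(s,300,165,80,60,5)
C[300:,:400]=cv2.resize(crop(t,270,150,100,100,4),(400,300))
cv2.imwrite("pics/e.png",C)
E
```

```text
t: 6.85
tcp_pos: [0.3577, 0.1197, 0.2449]
tcp_rot: [[-1.0, -0.001, -0.004], [-0.001, 1.0, -0.001], [0.004, -0.001, -1.0]]
wrist_force: [-0.1, -0.1, 0.5]
grip_width: 0.999
t 6.85 tcp [0.3577 0.1197 0.2449] jaw 90.06 q6 -1.45 F [-0.1 -0.1  0.5] w 0.999
```

View pics/e.png

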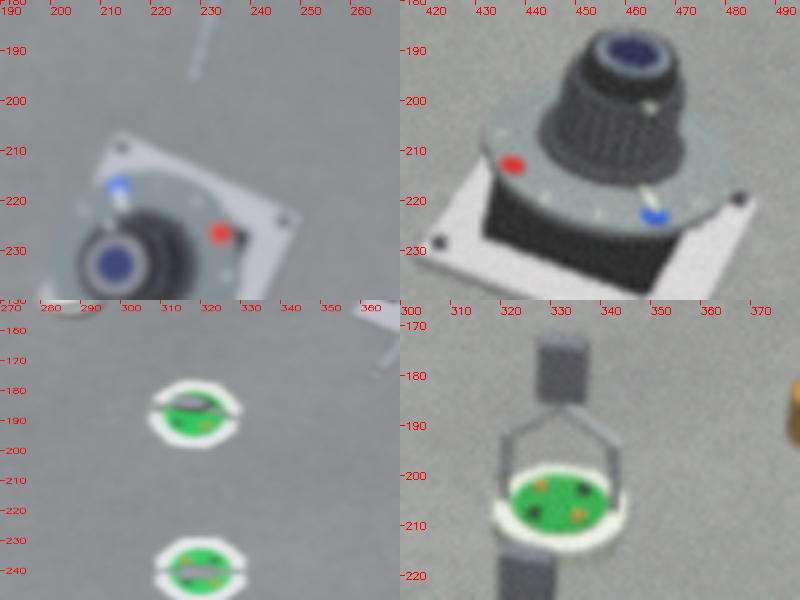

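The crops show the pointer bar on the blue dot in both views: top (212,220) and scene (465,222). Both carriers are unmoved (7 pictures viewed). Next I'll grasp carrier B across its 24 mm width.

```bash
python3 go.py 0.4583 0.0347 0.17 90;python3 -m inch '[[[-10.1,-8.5,7.5],0,1],[[-10.1,-8.5,7.5],0,1],[[-10.1,-8.5,7.5],0,1],[[-10.1,-8.5,7.5],0,1],[[-10.1,-8.5,7.5],0,1],[[-10.1,-8.5,7.5],0,1]]' 30; python3 go.py 0.4583 0.0347 0.086 90
```

```text
t 6.95 tcp [0.3578 0.1197 0.2452] jaw 90.23 q6 -1.45 F [-0.6 -0.4 -0.1] w 1.002
shift cm [-10.04  -8.54   7.49]
yaw 0.004
t: 7.7
tcp_pos: [0.4598, 0.0361, 0.173]
tcp_rot: [[-1.0, -0.006, 0.001], [-0.006, 1.0, -0.0], [-0.001, -0.0, -1.0]]
wrist_force: [0.1, 0.2, -0.3]
grip_width: 1.004
t 7.7 tcp [0.4598 0.0361 0.173 ] jaw 90.32 q6 -1.66 F [ 0.1  0.2 -0.3] w 1.004
shift cm [ 0.16 -0.14  8.7 ]
yaw 0.006
```

```bash
python3 -m inch '[[[0.1,-0.1,4],0,1],[[0.1,-0.1,7],0,1],[[0.1,-0.1,8.7],0,1],[[0.1,-0.1,8.7],0,1],[[0.1,-0.1,8.7],0,0],[[0.1,-0.1,8.7],0,0],[[0.1,-0.1,8.7],0,0],[[0.1,-0.1,8.7],0,0],[[0.1,-0.1,8.7],0,0],[[0.1,-0.1,8.7],0,0],[[0.1,-0.1,8.7],0,0],[[0.1,-0.1,8.7],0,0]]' 40; python3 go.py
```

```text
t: 9.2
tcp_pos: [0.4593, 0.0345, 0.0857]
tcp_rot: [[-1.0, -0.004, 0.001], [-0.004, 1.0, 0.0], [-0.001, 0.0, -1.0]]
wrist_force: [0.4, 2.0, 4.9]
grip_width: 0.272
t 9.2 tcp [0.4593 0.0345 0.0857] jaw 90.24 q6 -1.66 F [0.4 2.  4.9] w 0.272
```

Width 0.272 is about 23 mm, so the tab is held. I'll lift it and carry it to 9 cm in front of hook 3, with the eye about 0.142 high.

```bash
python3 -m inch '[[[0,0,-1],0,0],[[0,0,-2.5],0,0],[[0,0,-4.5],0,0],[[0,0,-6.5],0,0],[[0,0,-6.6],0,0],[[0,0,-6.6],0,0]]' 40; python3 go.py 0.482 -0.230 0.152 59.7
```

```text
t: 9.95
tcp_pos: [0.4586, 0.0345, 0.1509]
tcp_rot: [[-1.0, -0.004, -0.001], [-0.004, 1.0, -0.0], [0.001, -0.0, -1.0]]
wrist_force: [0.2, -0.2, -1.8]
grip_width: 0.276
t 9.95 tcp [0.4586 0.0345 0.1509] jaw 90.24 q6 -1.66 F [ 0.2 -0.2 -1.8] w 0.276
shift cm [ -2.23 -26.46  -0.11]
yaw 0.533
```

```bash
python3 -m inch '[[[-0.2,-2.5,-0.1],0.05,0],[[-0.5,-6,-0.1],0.12,0],[[-0.8,-9.5,-0.1],0.19,0],[[-1.1,-13,-0.1],0.26,0],[[-1.4,-16.5,-0.1],0.33,0],[[-1.7,-20,-0.1],0.4,0],[[-2,-23.5,-0.1],0.47,0],[[-2.2,-25.5,-0.1],0.51,0],[[-2.2,-26.5,-0.1],0.53,0],[[-2.2,-26.5,-0.1],0.533,0],[[-2.2,-26.5,-0.1],0.533,0],[[-2.2,-26.5,-0.1],0.533,0]]' 40; python3 go.py 0.5601 -0.2758 0.151 59.7
python3 - <<'E'
from h import *
t=snap("top","2");s=snap("scene","2")
C=np.zeros((600,800,3),np.uint8)
C[:,:400]=crop(t,370,160,100,150,4)[:,:400];C[:400,400:]=crop(s,170,150,100,100,4)
cv2.imwrite("pics/f.png",C)
for n,c in(("top",t),("scene",s)):
    for P in((.5601,-.2758,.115),(.5601-.0182,-.2758+.0106,.128)): print(n,proj(c,np.array(P)).round(1))
E
```

```text
t: 11.45
tcp_pos: [0.4821, -0.2296, 0.1523]
tcp_rot: [[-0.864, 0.503, -0.0], [0.503, 0.864, 0.0], [0.0, 0.0, -1.0]]
wrist_force: [0.1, 0.1, -1.9]
grip_width: 0.277
t 11.45 tcp [ 0.4821 -0.2296  0.1523] jaw 59.77 q6 -1.63 F [ 0.1  0.1 -1.9] w 0.277
shift cm [-9.07 -0.06  0.13]
yaw 0.001
top [428.9 203.6]
top [426.3 209.7]
scene [195.6 187.2]
scene [201.7 178.7]
```

View pics/f.png

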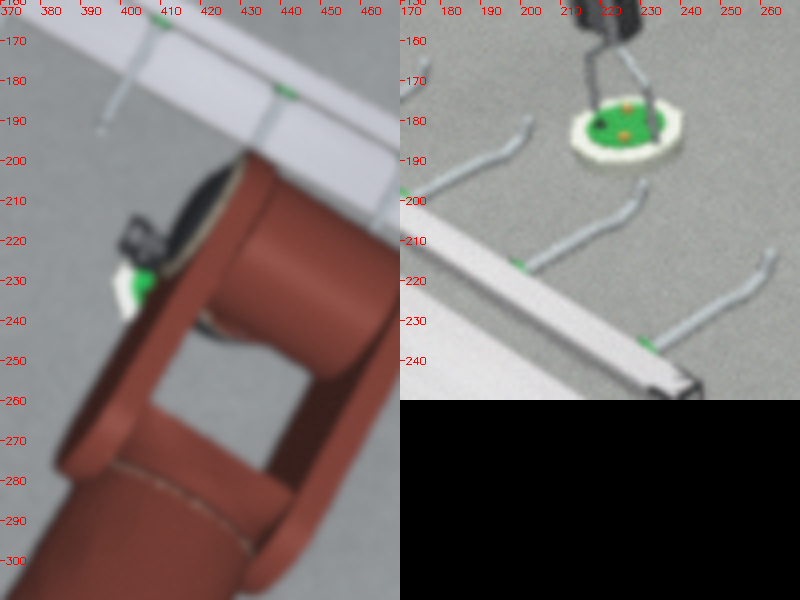

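The carrier hangs straight below the gripper, with its handle apex at scene (222,161). The hook 3 tip at (202,180) matches my projection (8 pictures viewed). Now I'll go in along the hook.

```bash
python3 -m inch '[[[-1,0,0.1],0,0],[[-2.2,0,0.1],0,0],[[-3.4,0,0.1],0,0],[[-4.6,0,0.1],0,0],[[-5.8,0,0.1],0,0],[[-7,0,0.1],0,0],[[-8.1,0,0.1],0,0],[[-9,0,0.1],0,0],[[-9.1,0,0.1],0,0],[[-9.1,0,0.1],0,0],[[-9.1,0,0.1],0,0]]' 40; python3 go.py 0.5601 -0.2758 0.1242 59.7
```

```text
t: 12.92
tcp_pos: [0.5604, -0.2762, 0.1513]
tcp_rot: [[-0.863, 0.504, -0.0], [0.504, 0.863, 0.0], [0.0, -0.0, -1.0]]
wrist_force: [-1.2, -1.5, -0.8]
grip_width: 0.275
t 12.93 tcp [ 0.5604 -0.2762  0.1513] jaw 59.7 q6 -1.62 F [-1.2 -1.5 -0.8] w 0.275
shift cm [0.04 0.02 2.71]
yaw 0.0
```

```bash
python3 -m inch '[[[0,0,0.7],0,0],[[0,0,1.3],0,0],[[0,0,1.8],0,0],[[0,0,2.2],0,0],[[0,0,2.4],0,0],[[0,0,2.6],0,0],[[0,0,2.6],0,0],[[0,0,2.6],0,0]]' 40; python3 go.py 0.5601 -0.2758 0.1242 59.7
python3 - <<'E'
from h import *
s=snap("scene","3")
cv2.imwrite("pics/g.png",crop(s,150,140,90,90,6))
print(proj(s,np.array([.5601,-.2758,.115])))
E
```

```text
t: 13.92
tcp_pos: [0.5607, -0.2764, 0.1257]
tcp_rot: [[-0.863, 0.505, 0.0], [0.505, 0.863, -0.0], [-0.0, -0.0, -1.0]]
wrist_force: [-1.3, 0.6, 0.4]
grip_width: 0.274
t 13.93 tcp [ 0.5607 -0.2764  0.1257] jaw 59.7 q6 -1.62 F [-1.3  0.6  0.4] w 0.274
shift cm [0.09 0.02 0.15]
yaw 0.0
[195.62411496 187.24586927]
```

View pics/g.png

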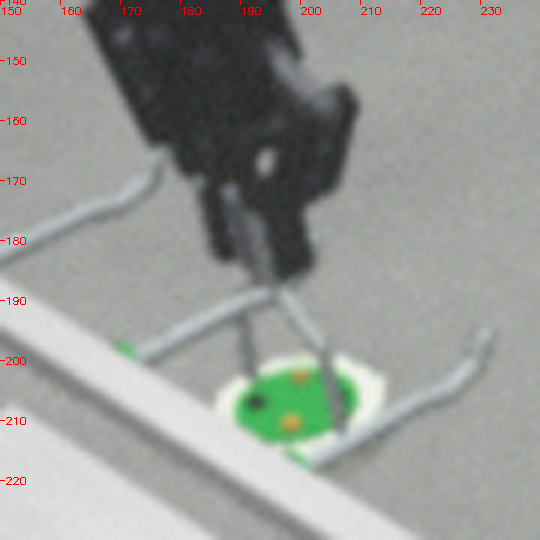

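The hook wire meets the handle apex at (195,188), and the load has come off the wrist (Fz from −1.9 to +0.4), so it is seated (9 pictures viewed). I'll let go gently and rise.

```bash
python3 -m inch '[[[0,0,0.1],0,0],[[0,0,0.1],0,0.35],[[0,0,0.1],0,0.45],[[0,0,0.1],0,0.6],[[0,0,0.1],0,0.6],[[0,0,-1],0,0.6],[[0,0,-3],0,0.6],[[0,0,-6],0,0.6],[[0,0,-10],0,0.6],[[0,0,-10],0,0.6]]' 40; python3 go.py 0.54 0.03 0.23 79.5
```

```text
t: 15.22
tcp_pos: [0.5631, -0.2778, 0.2325]
tcp_rot: [[-0.863, 0.504, 0.009], [0.504, 0.863, -0.006], [-0.011, -0.001, -1.0]]
wrist_force: [-0.0, -0.2, 0.9]
grip_width: 0.598
t 15.22 tcp [ 0.5631 -0.2778  0.2325] jaw 59.7 q6 -1.62 F [-0.  -0.2  0.9] w 0.598
shift cm [17.52 25.42  0.04]
yaw -0.345
```

```bash
python3 go.py 0.42 0.03 0.24 79.5; python3 -m inch '[[[27.9,19.4,-0.7],-0.06,1],[[27.9,19.4,-0.7],-0.12,1],[[27.9,19.4,-0.7],-0.18,1],[[27.9,19.4,-0.7],-0.24,1],[[27.9,19.4,-0.7],-0.3,1],[[27.9,19.4,-0.7],-0.345,1],[[27.9,19.4,-0.7],-0.345,1],[[27.9,19.4,-0.7],-0.345,1],[[27.9,19.4,-0.7],-0.345,1]]'
python3 - <<'E'
from h import *
t=snap("top","4");s=snap("scene","4")
C=np.zeros((600,800,3),np.uint8)
C[:300,:400]=crop(t,280,160,80,60,5);C[300:,:400]=crop(s,300,205,80,60,5)
C[:300,400:]=crop(t,390,160,80,60,5);C[300:,400:]=crop(s,160,160,80,60,5)
cv2.imwrite("pics/i.png",C)
E
python3 go.py 0.6185 0.0375 0.17 79.5
```

```text
t 15.22 tcp [ 0.5631 -0.2778  0.2325] jaw 59.7 q6 -1.62 F [-0.  -0.2  0.9] w 0.598
shift cm [27.87 19.36 -1.07]
yaw -0.345
t: 16.35
tcp_pos: [0.418, 0.031, 0.2323]
tcp_rot: [[-0.983, 0.185, -0.0], [0.185, 0.983, -0.0], [0.0, -0.0, -1.0]]
wrist_force: [-0.3, -0.5, 0.6]
grip_width: 1.001
t 16.45 tcp [0.4179 0.0311 0.2322] jaw 79.37 q6 -1.49 F [ 0.   0.1 -0.6] w 0.999
shift cm [-19.6    4.33   6.21]
yaw -0.002
```

View pics/i.png

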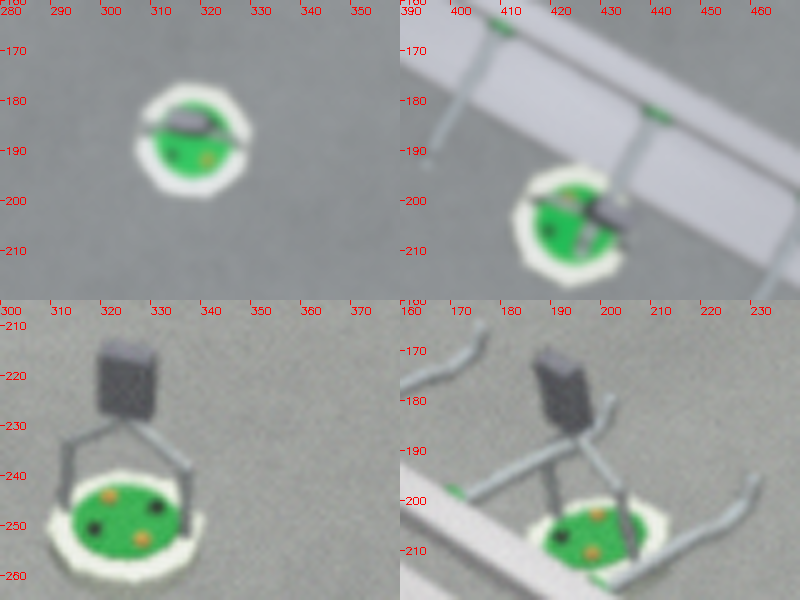

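Carrier A hasn't moved: its tab is at top (316,184) and scene (325,216). Carrier B hangs on hook 3 with its tab at top (431,202) and scene (192,178) (10 pictures viewed). Now I'll fetch A.

```bash
python3 -m inch '[[[-5,1.1,2],0,1],[[-10,2.2,4],0,1],[[-15,3.3,6],0,1],[[-19.6,4.3,6.2],0,1],[[-19.6,4.3,6.2],0,1],[[-19.6,4.3,6.2],0,1],[[-19.6,4.3,6.2],0,1]]' 40; python3 go.py 0.6185 0.0375 0.086 79.7
```

```text
t: 17.32
tcp_pos: [0.6175, 0.0382, 0.171]
tcp_rot: [[-0.983, 0.183, 0.001], [0.183, 0.983, -0.0], [-0.001, 0.0, -1.0]]
wrist_force: [-0.5, 0.4, -0.3]
grip_width: 0.995
t 17.32 tcp [0.6175 0.0382 0.171 ] jaw 79.45 q6 -1.45 F [-0.5  0.4 -0.3] w 0.995
shift cm [-0.11 -0.05  8.5 ]
yaw -0.004
```

```bash
python3 -m inch '[[[-0.1,0,4],0,1],[[-0.1,0,7],0,1],[[-0.1,0,8.5],0,1],[[-0.1,0,8.5],0,1],[[-0.1,0,8.5],0,0],[[-0.1,0,8.5],0,0],[[-0.1,0,8.5],0,0],[[-0.1,0,8.5],0,0],[[-0.1,0,8.5],0,0],[[-0.1,0,8.5],0,0],[[-0.1,0,8.5],0,0],[[-0.1,0,8.5],0,0]]' 40; python3 go.py
python3 -m inch '[[[0,0,-1],0,0],[[0,0,-2.5],0,0],[[0,0,-4.5],0,0],[[0,0,-6.5],0,0],[[0,0,-6.6],0,0],[[0,0,-6.6],0,0]]' 40; python3 go.py 0.583 -0.0577 0.152 59.7
```

```text
t: 18.82
tcp_pos: [0.6196, 0.0383, 0.0859]
tcp_rot: [[-0.983, 0.183, 0.001], [0.183, 0.983, 0.0], [-0.001, 0.0, -1.0]]
wrist_force: [0.5, 0.8, 3.7]
grip_width: 0.277
t 18.82 tcp [0.6196 0.0383 0.0859] jaw 79.47 q6 -1.45 F [0.5 0.8 3.7] w 0.277
t: 19.58
tcp_pos: [0.619, 0.0382, 0.1513]
tcp_rot: [[-0.983, 0.183, -0.0], [0.183, 0.983, -0.0], [0.0, -0.0, -1.0]]
wrist_force: [-0.7, 0.6, -2.7]
grip_width: 0.273
t 19.57 tcp [0.619  0.0382 0.1513] jaw 79.47 q6 -1.45 F [-0.7  0.6 -2.7] w 0.273
shift cm [  1.79 -10.08  -0.06]
yaw 0.345
```

```bash
python3 -m inch '[[[1.2,-2,-0.1],0.07,0],[[1.8,-4,-0.1],0.15,0],[[1.8,-6.5,-0.1],0.22,0],[[1.8,-8.5,-0.1],0.29,0],[[1.8,-10,-0.1],0.345,0],[[1.8,-10.1,-0.1],0.345,0],[[1.8,-10.1,-0.1],0.345,0],[[1.8,-10.1,-0.1],0.345,0]]' 40; python3 go.py 0.661 -0.1031 0.151 59.7
```

```text
t: 20.58
tcp_pos: [0.5831, -0.0572, 0.1523]
tcp_rot: [[-0.864, 0.504, 0.0], [0.504, 0.864, 0.0], [0.0, 0.0, -1.0]]
wrist_force: [0.1, 0.4, -2.2]
grip_width: 0.273
t 20.57 tcp [ 0.5831 -0.0572  0.1523] jaw 59.76 q6 -1.27 F [ 0.1  0.4 -2.2] w 0.273
shift cm [-9.04 -0.04  0.13]
yaw 0.001
```

```bash
python3 -m inch '[[[-1,0,0.1],0,0],[[-2.2,0,0.1],0,0],[[-3.4,0,0.1],0,0],[[-4.6,0,0.1],0,0],[[-5.8,0,0.1],0,0],[[-7,0,0.1],0,0],[[-8.1,0,0.1],0,0],[[-9,-0.05,0.1],0,0],[[-9.05,-0.05,0.1],0,0],[[-9.05,-0.05,0.1],0,0],[[-9.05,-0.05,0.1],0,0]]' 40; python3 go.py 0.661 -0.1031 0.1252 59.7
```

```text
t: 21.95
tcp_pos: [0.6606, -0.1037, 0.1513]
tcp_rot: [[-0.864, 0.504, -0.0], [0.504, 0.864, 0.0], [0.0, -0.0, -1.0]]
wrist_force: [-0.4, 0.3, -0.6]
grip_width: 0.276
t 21.95 tcp [ 0.6606 -0.1037  0.1513] jaw 59.71 q6 -1.31 F [-0.4  0.3 -0.6] w 0.276
shift cm [-0.01  0.07  2.61]
yaw 0.0
```

```bash
python3 -m inch '[[[0,0,0.7],0,0],[[0,0,1.3],0,0],[[0,0,1.8],0,0],[[0,0,2.2],0,0],[[0,0,2.4],0,0],[[0,0,2.6],0,0],[[0,0,2.6],0,0],[[0,0,2.6],0,0]]' 40; python3 go.py
python3 - <<'E'
from h import *
s=snap("scene","5")
cv2.imwrite("pics/j.png",crop(s,175,145,110,100,6))
print(proj(s,np.array([.661,-.1031,.115])))
E
```

```text
t: 22.95
tcp_pos: [0.6612, -0.1037, 0.1257]
tcp_rot: [[-0.863, 0.504, 0.001], [0.504, 0.863, 0.0], [-0.001, 0.001, -1.0]]
wrist_force: [0.7, 0.6, -0.3]
grip_width: 0.276
t 22.95 tcp [ 0.6612 -0.1037  0.1257] jaw 59.71 q6 -1.31 F [ 0.7  0.6 -0.3] w 0.276
[256.19860766 221.67051356]
```

View pics/j.png

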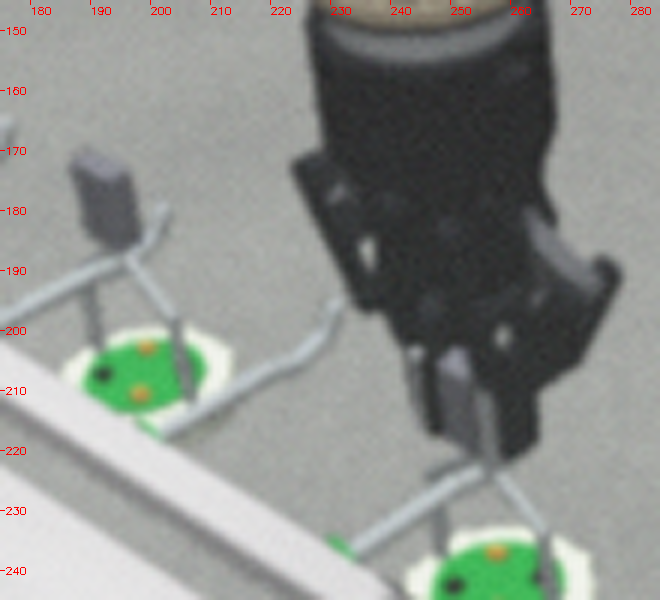

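The hook wire meets the handle apex at (255,222), as predicted, and carrier B still hangs on hook 3 (11 pictures viewed). I'll release.

```bash
python3 -m inch '[[[0,0,0.15],0,0],[[0,0,0.15],0,0],[[0,0,0.15],0,0.35],[[0,0,0.15],0,0.45],[[0,0,0.15],0,0.6],[[0,0,0.15],0,0.6],[[0,0,-1],0,0.6],[[0,0,-3],0,0.6],[[0,0,-6],0,0.6],[[0,0,-10],0,0.6],[[0,0,-10],0,0.6]]' 40; python3 go.py 0.42 0.06 0.235 75
```

```text
t: 24.38
tcp_pos: [0.6637, -0.1046, 0.2329]
tcp_rot: [[-0.863, 0.504, 0.011], [0.504, 0.863, -0.003], [-0.011, 0.003, -1.0]]
wrist_force: [-0.7, 0.7, -0.5]
grip_width: 0.597
t 24.38 tcp [ 0.6637 -0.1046  0.2329] jaw 59.71 q6 -1.31 F [-0.7  0.7 -0.5] w 0.597
shift cm [29.34  1.92 -0.53]
yaw -0.267
```

```bash
python3 -m inch '[[[29.3,1.9,-0.5],-0.05,1],[[29.3,1.9,-0.5],-0.1,1],[[29.3,1.9,-0.5],-0.2,1],[[29.3,1.9,-0.5],-0.267,1],[[29.3,1.9,-0.5],-0.267,1],[[29.3,1.9,-0.5],-0.267,1],[[29.3,1.9,-0.5],-0.267,1],[[29.3,1.9,-0.5],-0.267,1],[[29.3,1.9,-0.5],-0.267,1]]'
python3 - <<'E'
from h import *
t=snap("top","6");s=snap("scene","6")
C=np.zeros((600,800,3),np.uint8)
C[:300,:500]=crop(t,350,150,100,60,5);C[300:,:500]=crop(s,175,165,100,60,5)[:300]
C[:300,500:]=crop(t,190,200,60,60,5);C[300:,500:]=crop(s,430,180,60,60,5)
cv2.imwrite("pics/k.png",C)
for n,x in(("top",t),("scene",s)):
  for X,Y in((.661,-.1031),(.5601,-.2758)): print(n,"tabtop,dish exp",proj(x,np.array([X,Y,.1575])).round(1),proj(x,np.array([X,Y,.0545])).round(1))
E
python3 go.py 0.4825 0.3385 0.2 100
```

```text
t: 25.5
tcp_pos: [0.418, 0.0598, 0.2302]
tcp_rot: [[-0.966, 0.26, -0.001], [0.26, 0.966, -0.0], [0.001, -0.0, -1.0]]
wrist_force: [0.3, -0.4, 0.1]
grip_width: 0.996
top tabtop,dish exp [368.1 166.4] [365.2 172.3]
top tabtop,dish exp [432.5 202.3] [424.1 205.3]
scene tabtop,dish exp [254.4 205.9] [258.7 242.6]
scene tabtop,dish exp [192.4 172.2] [200.  207.4]
t 25.6 tcp [0.4178 0.06   0.2301] jaw 74.95 q6 -1.34 F [ 0.2 -0.   0.1] w 0.997
shift cm [ 0.98 28.58  3.01]
yaw -0.437
```

View pics/k.png

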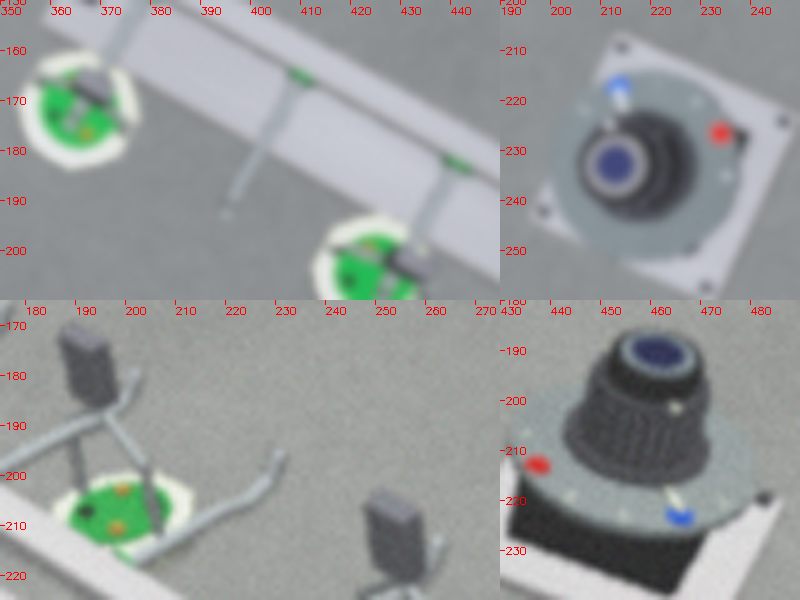

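Both carriers hang straight: their tab tops and dishes lie within about 1 px of where upright carriers would appear. The pointer is still on blue (12 pictures viewed). Now the collar goes to red.

```bash
python3 -m inch '[[[1,28.6,1],0,1],[[1,28.6,2],0,1],[[1,28.6,2],0,1],[[1,28.6,3],0,1],[[1,28.6,3],0,1],[[1,28.6,3],0,1],[[1,28.6,3],0,1],[[1,28.6,3],0,1]]' 60; python3 go.py 0.483 0.339 0.071
```

```text
t: 26.6
tcp_pos: [0.4821, 0.3381, 0.2008]
tcp_rot: [[-0.966, 0.26, 0.001], [0.26, 0.966, 0.0], [-0.001, 0.0, -1.0]]
wrist_force: [-0.4, -1.1, 0.3]
grip_width: 1.002
t 26.6 tcp [0.4821 0.3381 0.2008] jaw 74.92 q6 -0.82 F [-0.4 -1.1  0.3] w 1.002
shift cm [-0.06  0.11 12.98]
```

```bash
python3 -m inch '[[[-0.1,0.1,5],0,1],[[-0.1,0.1,9],0,1],[[-0.1,0.1,11.5],0,1],[[-0.1,0.1,13],0,1],[[-0.1,0.1,13],0,1],[[-0.1,0.1,13],0,0],[[-0.1,0.1,13],0,0],[[-0.1,0.1,13],0,0],[[-0.1,0.1,13],0,0],[[-0.1,0.1,13],0,0],[[-0.1,0.1,13],0,0],[[-0.1,0.1,13],0,0]]' 60; python3 go.py
```

```text
t: 28.1
tcp_pos: [0.4839, 0.3396, 0.0726]
tcp_rot: [[-0.966, 0.259, 0.002], [0.259, 0.966, -0.001], [-0.002, -0.0, -1.0]]
wrist_force: [-2.2, -4.8, 5.5]
grip_width: 0.61
t 28.1 tcp [0.4839 0.3396 0.0726] jaw 75.01 q6 -0.82 F [-2.2 -4.8  5.5] w 0.61
```

```bash
python3 -m inch '[[[0,0,0],0.15,0],[[0,0,0],0.3,0],[[0,0,0],0.45,0],[[0,0,0],0.6,0],[[0,0,0],0.75,0],[[0,0,0],0.9,0],[[0,0,0],1.05,0],[[0,0,0],1.2,0],[[0,0,0],1.35,0],[[0,0,0],1.5,0],[[0,0,0],1.51,0],[[0,0,0],1.51,0]]' 60; python3 go.py
```

```text
t: 29.6
tcp_pos: [0.4824, 0.3386, 0.0725]
tcp_rot: [[0.199, 0.98, -0.002], [0.98, -0.199, -0.004], [-0.004, -0.001, -1.0]]
wrist_force: [-8.5, -8.9, 11.7]
grip_width: 0.608
t 29.6 tcp [0.4824 0.3386 0.0725] jaw -11.46 q6 0.69 F [-8.5 -8.9 11.7] w 0.608
```

Turned 86.5° (1.51 rad). This time I'll release with zero yaw, rise and move aside.

```bash
python3 -m inch '[[[0,0,0],0,1],[[0,0,0],0,1],[[0,0,0],0,1],[[0,0,0],0,1],[[0,0,0],0,1],[[0,0,0],0,1],[[0,0,-4],0,1],[[0,0,-9],0,1],[[0,0,-14],0,1],[[0,0,-17],0,1],[[0,0,-17],0,1]]' 60; python3 go.py 0.37 0.10 0.25
```

```text
t: 30.98
tcp_pos: [0.4846, 0.3407, 0.2441]
tcp_rot: [[0.2, 0.98, 0.006], [0.98, -0.2, 0.003], [0.004, 0.005, -1.0]]
wrist_force: [0.7, 0.3, -0.6]
grip_width: 0.996
t 30.98 tcp [0.4846 0.3407 0.2441] jaw -11.52 q6 0.69 F [ 0.7  0.3 -0.6] w 0.996
shift cm [-25.87  -6.42  -0.73]
```

```bash
python3 -m inch '[[[-25.9,-6.4,-0.7],0,1],[[-25.9,-6.4,-0.7],0,1],[[-25.9,-6.4,-0.7],0,1],[[-25.9,-6.4,-0.7],0,1],[[-25.9,-6.4,-0.7],0,1],[[-25.9,-6.4,-0.7],0,1],[[-25.9,-6.4,-0.7],0,1],[[-25.9,-6.4,-0.7],0,1]]'
python3 - <<'E'
from h import *
t=snap("top","7");s=snap("scene","7")
C=np.zeros((600,800,3),np.uint8)
C[:300,:500]=crop(t,350,150,100,60,5);C[300:,:500]=crop(s,175,190,100,60,5)[:300]
C[:300,500:]=crop(t,190,200,60,60,5);C[300:,500:]=crop(s,430,180,60,60,5)
cv2.imwrite("pics/l.png",C);cv2.imwrite("pics/m.png",s["img"][:,:,::-1])
E
```

```text
t: 31.98
tcp_pos: [0.3687, 0.0996, 0.2467]
tcp_rot: [[0.198, 0.98, -0.002], [0.98, -0.198, 0.0], [-0.0, -0.001, -1.0]]
wrist_force: [-0.1, -0.1, -0.5]
grip_width: 1.001
```

View pics/l.png

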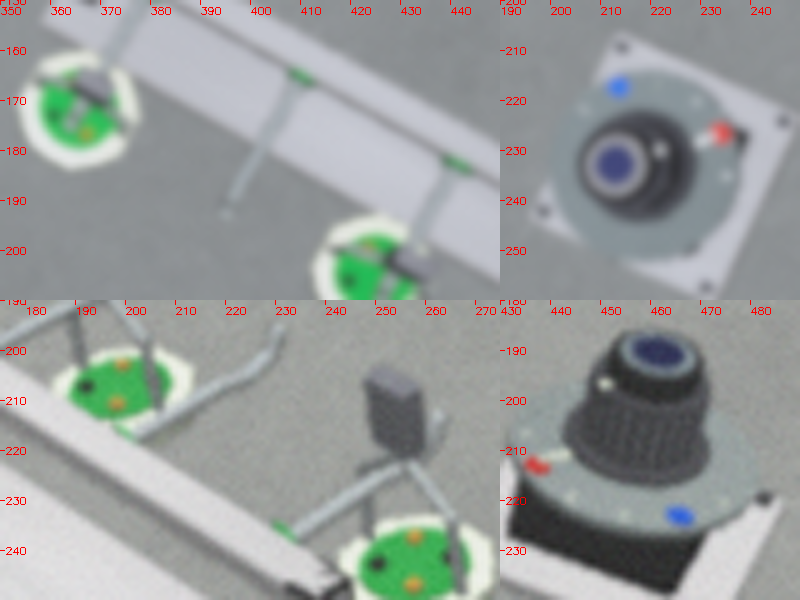

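View pics/m.png

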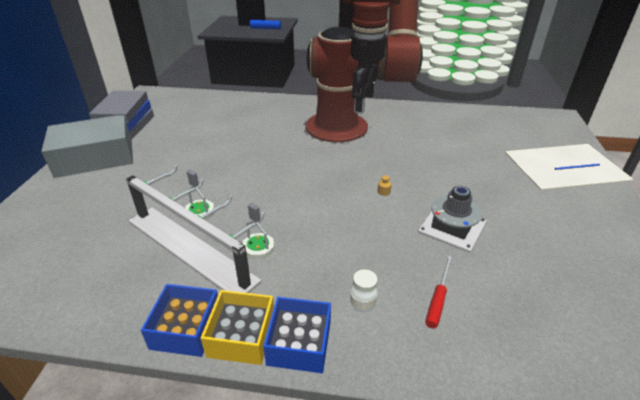

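The pointer is on the red dot in both views: top (232,227) and scene (438,213). Both carriers hang unchanged with their tabs at scene (193,178) and (253,213). The jar, screwdriver and weight are where they started (14 pictures viewed), so I'll hand in.

```bash
python3 - <<'E'
from workcell import order
print(order.hand_in())
E
```

```text
the job is handed in; nothing more can be done
None
```

The job is done and handed in at about 32 s of robot time; the hand-in reports no verdict. I turned the collar to blue, hung both carriers present by their handles and let them go, then turned the collar to red.

- **Collar:** The last pictures show the pointer on the red dot in both views. After the blue turn it stood on the blue dot, and it was still there once both carriers were hung.
- **Carriers:** They hang on the first and third hooks counted from the robot's left. Before the red turn, their tabs and dishes lay within about 1 px of where upright carriers would appear. After it, the pictures showed no change by eye; I did not measure again.
- **Bystanders:** The jar, screwdriver and weight look unmoved.
- **Forces:** The readings I printed stayed below about 20 N, but I did not monitor them continuously.

**One slip:** while releasing the collar at blue I gave a yaw counted from the wrong start, so the wrist turned on by 1 rad as the fingers opened. The collar may have moved for a moment, but the picture after it showed the pointer on blue. I released at red without any turn.

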